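Locate a test pallet on two dowels and an end stop, then start the test

ROBOT

A 6-joint arm with a two-finger parallel gripper is mounted at the origin on the work surface. World frame = base frame: x ahead of the robot, y to its left, z up, the work surface at z = 0. Lengths are in m, angles in rad, forces in N, time in s.
With the tool pointing down it reaches from about 0.35 to 0.85 m from the base axis. Payload 8.1 kg.
Tool frame: the origin (TCP) lies on the mounting face of the last link; the fingertips stand ahead of it and the grasp point (between the pads) lies 167 mm ahead of it (robot.tcp_to_tips is the z of the fingertips in the tool frame, in m); z points along the fingers, y is the direction in which the jaws open and shut (so a half turn about z gives the same grasp; the last joint's range is limited). The gripper opens to 93 mm and grips with 3 to 60 N. Pads are 15 mm wide; open, the fingers measure 128 mm over their backs; the gripper's body (75 mm by 188 mm) begins 65 mm behind the grasp point.
Start: joints at [-1.262, 0.13, 1.488, -0, 1.523, -0.085], TCP at [0.23, -0.554, 0.405] pointing down, gripper open.
Joint ranges: [-2.96, 2.96], [-0.89, 2.26], [0.02, 2.5], [-1.34, 4.48], [0, 2.73], [-2.66, 2.66]. Speed limits (rad/s): [2.39, 2.39, 2.79, 3.14, 3.14, 3.14].

INTERFACE

Orientations are given as a rotation vector (axis times angle).
In Python, from plant import read_state, vision, ticket, robot gives the robot as it stands. The module is installed in compiled form; this text tells all that it offers.
- The arm moves only by the tool send_rows, never from a script. Its argument "rows" is a list of rows, each a list of 7 numbers: the shift along the tool's x, y, z in units of 50 cm (1.0 is 50 cm), then the turn, a rotation vector about the tool's x, y, z in units of 45 degrees (1.0 is 45 degrees), then the closure, from 0 (fully open) to 1 (shut). A call has 1 to 20 rows; each row is the pose to reach, as a shift and turn from the pose commanded when the call began, along the tool's axes at that moment; what a row does not reach only later rows make up. A row lasts 1/10 s, in which the tool goes at most 50 mm and 8.59 degrees, less where a joint would pass 70% of its speed; a pose out of reach is approached as far as the arm can. A call with a number of a shift or a turn outside -1 to 1 is refused whole. A call with a gripper value outside its range is refused whole. The fingers move at their own pace and stop on an object; "grip_force" is the grip in N (left out, the last holds). Time passes only in rows, so rows that repeat a pose let the fingers close. It gives the time, the measured TCP pose, the force and the opening at its end, in the units of the state.
- read_state(): the state, without advancing time (a new reading comes with each control period).
- vision.read_camera(name): name is "scene" or "side" or "wrist"; returns a dict with "img" (400x640x3 uint8, red, green, blue), "fx", "fy", "cx", "cy" (pixels), "rvec" (rotation vector, rad) and "tvec" (3), from world to camera coordinates, as OpenCV has them. Camera axes: x right, y down, z forward; pixel columns grow to the right and rows downward; lengths in m; the calibration is good to about 2 mm. A picture is of the moment at which its call begins. There is no depth.
- ticket.close_job(): hands the job in, once; it reports no verdict.
The state is a dict: "t": time; "q": joint angles; "dq": joint speeds; "joint_torque": joint torques, N m; "tool_pos": TCP position; "orientation": TCP orientation; "force": force on the tool from outside, world axes, zero at the start; "wrist_torque": the same for the moment, N m; "opening": finger opening in m.
Only numpy, scipy, OpenCV 4.12 (cv2) and the standard library are available. Lean on these libraries where they do the work, as an engineer would, in place of code of your own. Each camera call takes 0.05 s, during which the arm holds its last target.

TASK

Take the calculator test pallet by its round knob and slide it on the fixture bed until its long edge is against both dowel pins and its end against the end stop; press it snugly home so that it bears on both pins and the stop at the same time, but gently, because the pins bend if forced. Leave it fully home, then press the push button on top of the box all the way down to start the test and let it come back up. Leave the other things on the bench where they are.

Things in the scene. Friction and masses are not known exactly. Their poses are not given: they have to be found in the camera images.
- fixture: Fixed dark steel bed, 180 (its x) by 260 (its y) by 8 mm thick; origin at the centre of its underside. Its x points away from the robot (yaw up to 0.25 rad either way), y to the left. Dowels stand along its far (+x) side, the end stop at its left (+y) end. The pallet slides on its top face (8 mm above the origin).
- pallet_knob (a point): Mid-height centre of the loose test pallet's round upright aluminium knob, 22 mm in diameter, 36 mm tall; its top is 18 mm above this point, the pallet's underside 28 mm below. Axes: x across the pallet towards the edge that goes on the dowels, y towards the end that goes on the stop. Starts turned up to 0.2 rad from the fixture. Home: fixture x = 10, y = 35 mm, axes matching.
- edge_left (a point): Point on the pallet's far long edge (the edge that goes on the dowels), at knob x +45, y +45 mm, half-way up the 10 mm plate. When home it touches dowel_left: fixture x = 55 mm.
- edge_right (a point): Point on the same long edge, at knob x +45, y -45 mm. When home it touches dowel_right: fixture x = 55 mm.
- edge_end (a point): Middle of the pallet's left end (the end that goes on the stop), at knob x 0, y +65 mm. When home it touches the end stop: fixture y = 100 mm.
- pallet: Loose flat aluminium test pallet 90 (its x) by 130 (its y) by 10 mm with a thin circuit board and keys (under 5 mm high) on top and the knob at its centre; 0.2 to 0.38 kg (sliding takes about 2 to 5 N). Origin at the centre of its underside, axes as for the knob. It can pivot about the round knob in a loose grip.
- dowel_left: Fixed upright steel dowel pin, 10 mm in diameter, 22 mm tall above the bed; origin at its foot on the bed's top, at fixture x = 60, y = 80 mm. Rigid; the two pins together must never be pressed with more than 15 N. A snug press is some 3 to 6 N on each pin.
- dowel_right: Second dowel pin, the same, at fixture x = 60, y = -10 mm.
- pin_bar: Thin steel strip (20 by 120 by 1 mm) in the bed that carries both dowels; origin midway between their feet, at fixture x = 60, y = 35 mm. The pallet passes over it without touching.
- end_stop: Fixed end stop: a dark steel block 34 by 18 by 26 mm with a round 10 mm steel button on its right face that touches the pallet's end; origin on the bed's top at the button's contact face, at fixture x = 10, y = 100 mm; the block reaches from y +6 to +24 mm of that origin. Rigid; never more than 15 N. A snug press is some 4 to 10 N.
- button_box: Fixed cream metal box 100 by 80 by 55 mm high, on the left or the right of the fixture; origin at the centre of its underside. The push button is in the middle of its top.
- test_button_top (a point): Centre of the top face of the round push button (28 mm in diameter) on the box. Pressed straight down.
- test_button (a joint): Travel of the push button in m: 0 up, 0.006 fully down; a spring brings it back; fully down takes about 5 N.
- calculator: Loose bystander: finished brown calculator 150 by 80 by 30 mm, on the other side of the fixture from the box; origin at the centre of its underside.
- spring_holder: Loose bystander: chrome spindle of key springs, 40 mm foot, 45 mm tall; origin at the centre of its underside.
- battery_door: Loose bystander: tan plastic battery door 40 by 60 by 4 mm; origin at the centre of its underside.
- buzzer_disc: Loose bystander: ceramic buzzer disc 27 mm in diameter, 4 mm thick; origin at the centre of its underside.
- screwdriver: Loose bystander: screwdriver 170 mm long lying beyond the fixture.
- key_tray: Loose bystander: tan tray 100 by 130 by 30 mm; origin at the centre of its underside.
Things that resemble listed ones, but are neither listed nor needed, are in the scene too. Of the things shaped like the pallet, the aluminium one is meant.

How it is judged:
By the outcome, as a careful person would: the job done as asked, in the order asked, and still so for the second after the job is handed in, with the robot touching nothing.
It also fails if it takes over 72 s, if anything falls off the work surface, if the arm or the gripper's body presses on something with over 40 N, if the wrist force passes 120 N, or if a joint passes its speed limit or range.

## Working session

There is one attempt and no reset: what is moved stays moved. The work goes in short steps, Python scripts to look and compute and a tool call to move; the robot and the scene stay as the last step left them, time stands still between calls to the robot, and variables do not carry over. Pictures are saved under pics/ and viewed, and the job is handed in when it is done.

Besides the shell and the picture viewer there is one more tool, called after "Request:" as name(argument=value, ...), one argument or row to a line, values as JSON. send_rows: Moves the arm, as the interface text tells. Its arguments: {"type":"object","properties":{"rows":{"type":"array"},"grip_force":{"type":"number"}},"required":["rows"]}

```bash
ls; mkdir -p pics
python3 - <<'E'
from plant import read_state, vision, ticket, robot
import cv2
s=read_state()
for k,v in s.items(): print(k,v)
print(robot.tcp_to_tips)
for n in ["scene","side","wrist"]:
    c=vision.read_camera(n); print(n,{k:v for k,v in c.items() if k!='img'})
    cv2.imwrite(f"pics/{n}0.png",c["img"][:,:,::-1])
    import pickle; pickle.dump(c,open(f"{n}0.pkl","wb"))
E
```

```text
pics
t 0.0
q [-1.26241374e+00  1.31176767e-01  1.48929730e+00  3.17083751e-05
  1.52300526e+00 -8.53807464e-02]
dq [ 4.21627223e-04 -2.31729288e-03  1.44834825e-03 -8.09255355e-04
  2.06200586e-05 -1.17885866e-03]
joint_torque [ 2.01262395e-03 -5.59840894e+01 -4.91758704e+01  7.71843293e-02
  3.52500833e-02 -1.60331128e-04]
tool_pos [ 0.23016547 -0.5538438   0.40366791]
orientation [-3.07905953e+00 -6.14164002e-01  2.80151288e-04]
force [0.88645444 0.433698   0.11321099]
wrist_torque [-0.00492905 -0.04884035 -0.02893815]
opening 0.09289289537667715
0.1861
scene {'fx': 412.3701798523256, 'fy': 412.3701798523256, 'cx': 317.81446865894145, 'cy': 195.17877009940221, 'rvec': array([ 1.96221519,  1.18878255, -0.60225521]), 'tvec': array([-0.24829819, -0.20456096,  1.33999835])}
side {'fx': 429.39963826261027, 'fy': 429.39963826261027, 'cx': 319.13427684211564, 'cy': 193.10036692960705, 'rvec': array([ 0.55108973, -2.47990929,  1.46036968]), 'tvec': array([0.47290257, 0.19145415, 0.99808664])}
wrist {'fx': 347.4995610433871, 'fy': 347.4995610433871, 'cx': 316.5989485706883, 'cy': 199.72564338481857, 'rvec': array([-2.40318697,  1.60242279,  0.23890867]), 'tvec': array([-0.59788164, -0.03444685,  0.392806  ])}
```

View pics/scene0.png

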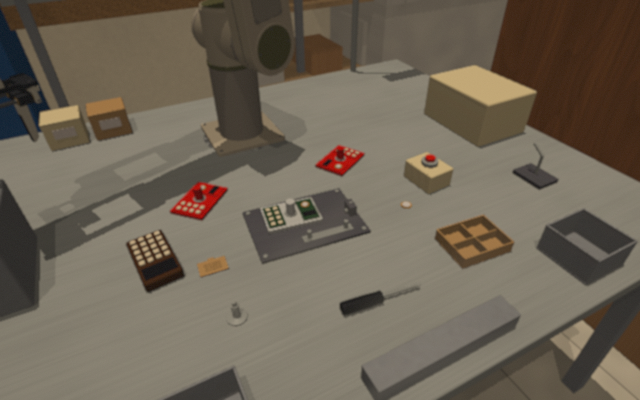

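View pics/side0.png

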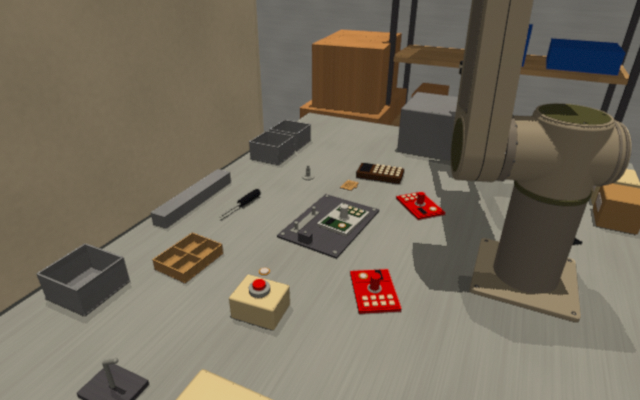

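View pics/wrist0.png

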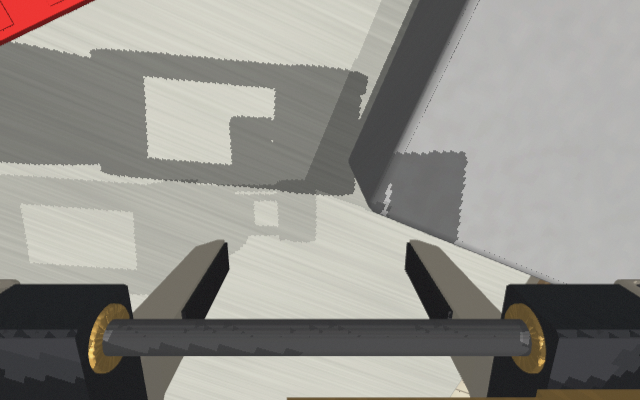

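The scene view shows the fixture around (305,222) with the pallet knob near (290,207), and the button box near (430,168). The red pallets are decoys. I'll zoom in next.

```bash
cat > h.py <<'E'
import numpy as np, cv2
from scipy.spatial.transform import Rotation as R
def ray(c,u,v):
    Rm=R.from_rotvec(c['rvec']).as_matrix(); o=-Rm.T@c['tvec']
    d=Rm.T@np.array([(u-c['cx'])/c['fx'],(v-c['cy'])/c['fy'],1.]); return o,d/np.linalg.norm(d)
def plane(c,u,v,z):
    o,d=ray(c,u,v); return o+d*(z-o[2])/d[2]
def tri(c1,p1,c2,p2):
    A=np.zeros((3,3));b=np.zeros(3)
    for c,p in((c1,p1),(c2,p2)):
        o,d=ray(c,*p); P=np.eye(3)-np.outer(d,d); A+=P;b+=P@o
    x=np.linalg.solve(A,b); 
    return x
def proj(c,X):
    p,_=cv2.projectPoints(np.array(X,float).reshape(-1,3),c['rvec'],c['tvec'],np.array([[c['fx'],0,c['cx']],[0,c['fy'],c['cy']],[0,0,1]]),None); return p.reshape(-1,2)
def crop(c,x0,y0,x1,y1,k,fn):
    im=c['img'][y0:y1,x0:x1,::-1]; im=cv2.resize(im,None,fx=k,fy=k,interpolation=cv2.INTER_CUBIC); cv2.imwrite(fn,im)
E
python3 - <<'E'
from h import *; import pickle
s=pickle.load(open('scene0.pkl','rb')); d=pickle.load(open('side0.pkl','rb'))
crop(s,235,180,375,265,5,'pics/sc1.png'); crop(d,270,185,390,260,6,'pics/sd1.png')
for n,c in(('s',s),('d',d)):
    hsv=cv2.cvtColor(c['img'],cv2.COLOR_RGB2HSV)
    m=(((hsv[...,0]<8)|(hsv[...,0]>172))&(hsv[...,1]>150)&(hsv[...,2]>80)).astype(np.uint8)
    k,l,st,ce=cv2.connectedComponentsWithStats(m)
    for i in range(1,k):
        if st[i,4]>30: print(n,st[i],ce[i])
E
```

```text
s [316 146  48  29 642] [338.81931464 160.26791277]
s [426 155   9   6  49] [429.93877551 157.55102041]
s [171 182  56  37 930] [199.13870968 200.0344086 ]
d [396 192  49  27 648] [420.5462963  205.54938272]
d [ 350  269   51   45 1478] [374.35588633 291.04939107]
d [252 279  14  11 121] [258.71900826 284.09917355]
```

View pics/sc1.png

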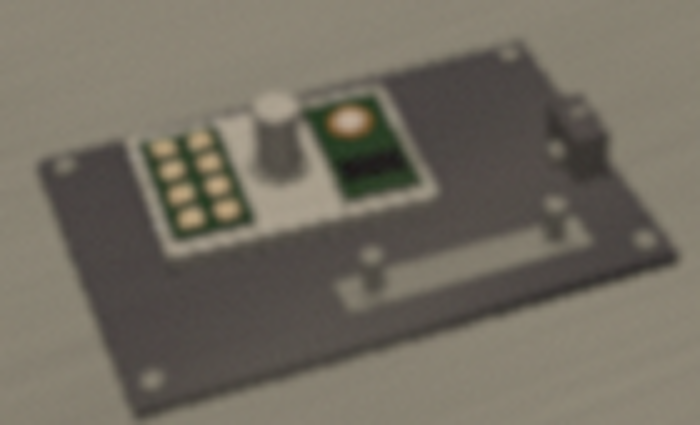

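View pics/sd1.png

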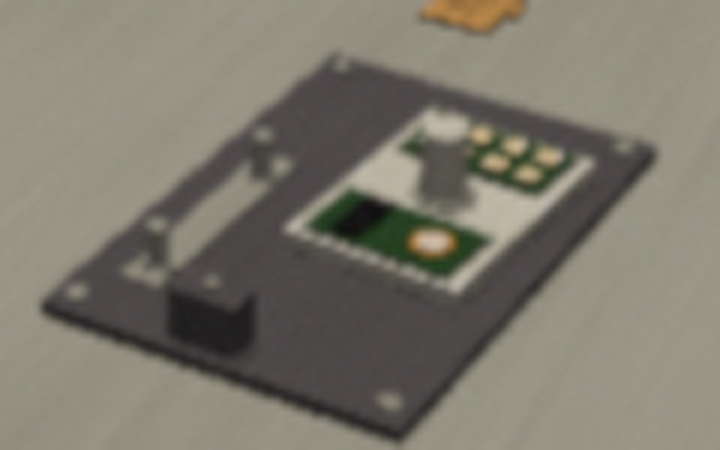

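Run:
```python
from h import *; import pickle
s=pickle.load(open('scene0.pkl','rb')); d=pickle.load(open('side0.pkl','rb'))
S=lambda x,y:(235+(x-2)/5,180+(y-2)/5)
D=lambda x,y:(270+(x-2.5)/6,185+(y-2.5)/6)
def tr(n,a,b):
    x=tri(s,a,d,b);print(n,x.round(4),(proj(s,x)-a).round(1),(proj(d,x)-b).round(1)); return x
tr('knobtop',S(275,105),D(447,128))
nr=tr('nr',S(40,162),D(655,150));nl=tr('nl',S(522,42),D(403,436));fl=tr('fl',S(680,258),D(43,305));fr=tr('fr',S(137,412),D(335,55))
print(np.linalg.norm(nr-nl),np.linalg.norm(fl-fr),np.linalg.norm(nr-fr),np.linalg.norm(fl-nl),(nr+nl+fl+fr)/4)
for a,b in((nr,nl),(fr,fl)): e=(b-a); print('yaw',np.arctan2(-e[0],e[1]))
for a,b in((nr,fr),(nl,fl)): e=(b-a); print('yaw',np.arctan2(e[1],e[0]))
tr('button',(429.94,157.55),(258.7,284.1))
tr('dr',S(372,255),D(262,135));tr('dl',S(556,203),D(157,225))
print(robot if 0 else '')
w=pickle.load(open('wrist0.pkl','rb'))
Rm=R.from_rotvec(w['rvec']).as_matrix(); o=-Rm.T@w['tvec']; 
T=R.from_rotvec([-3.07905953e+00,-6.14164002e-01,2.80151288e-04]).as_matrix()
print('cam in tool',T.T@(o-np.array([ 0.23016547,-0.5538438,0.40366791])),'\n',T.T@Rm.T,'\n',T)
```

```text
knobtop [ 0.4626 -0.0333  0.0508] [[-0.2 -0.2]] [[-0.2  0.1]]
nr [ 0.3924 -0.1314  0.0034] [[-0.3 -0.3]] [[-0.3  0.2]]
nl [0.4166 0.1264 0.0025] [[-0.4 -0.3]] [[-0.5  0.3]]
fl [0.5961 0.1077 0.0017] [[-0.8 -0.4]] [[-0.8  0.3]]
fr [ 0.5706 -0.15    0.0032] [[-0.7 -0.5]] [[-0.5  0.3]]
0.2589007571311906 0.2589036277943005 0.1791114139643307 0.1804738372336598 [ 0.49390567 -0.01179832  0.0026916 ]
yaw -0.09335284885240246
yaw -0.09860909044050005
yaw -0.10404195217220347
yaw -0.10397981268766601
button [0.4919 0.3549 0.07  ] [[-0.3 -0.1]] [[-0.4  0.1]]
dr [ 0.5531 -0.028   0.0265] [[-0.3 -0.2]] [[-0.3  0.1]]
dl [0.5616 0.0621 0.0268] [[-0.3 -0.2]] [[-0.3  0.1]]

cam in tool [ 0.08108363 -0.0013241   0.01862779] 
 [[ 6.36139575e-04 -9.57105429e-01 -2.89739183e-01]
 [ 9.99999725e-01  4.98448606e-04  5.49016297e-04]
 [-3.81046387e-04 -2.89739452e-01  9.57105483e-01]] 
 [[ 9.23472383e-01  3.83664520e-01 -5.42460925e-04]
 [ 3.83664855e-01 -9.23470634e-01  1.80728177e-03]
 [ 1.92443158e-04 -1.87709799e-03 -9.99998220e-01]]
```

Request:
send_rows(
  rows=[
    [0.875, -0.75, 0, 0, 0, -0.9, 0],
    [0.875, -0.75, 0, 0, 0, -0.9, 0],
    [0.875, -0.75, 0, 0, 0, -0.9, 0],
    [0.875, -0.75, 0, 0, 0, -0.9, 0],
    [0.875, -0.75, 0, 0, 0, -0.9, 0],
    [0.875, -0.75, 0, 0, 0, -0.9, 0],
    [0.875, -0.75, 0, 0, 0, -0.9, 0],
    [0.875, -0.75, 0, 0, 0, -0.9, 0],
    [0.875, -0.75, 0, 0, 0, -0.9, 0],
    [0.875, -0.75, 0, 0, 0, -0.9, 0],
    [0.875, -0.75, 0, 0, 0, -0.9, 0],
    [0.875, -0.75, 0, 0, 0, -0.9, 0],
    [0.875, -0.75, 0, 0, 0, -0.9, 0],
    [0.875, -0.75, 0, 0, 0, -0.9, 0],
  ],
)

```text
t: 1.55
tool_pos: [0.4903, -0.0396, 0.4044]
orientation: [-2.676, -1.645, 0.002]
force: [-0.7, -0.0, -0.2]
opening: 0.093
```

Request:
send_rows(
  rows=[
    [0, 0, 0, 0, 0, -0.47, 0],
    [0, 0, 0, 0, 0, -0.47, 0],
    [0, 0, 0, 0, 0, -0.47, 0],
    [0, 0, 0, 0, 0, -0.47, 0],
    [0, 0, 0, 0, 0, -0.47, 0],
  ],
)

```text
t: 2.05
tool_pos: [0.49, -0.041, 0.4047]
orientation: [2.335, 2.102, -0.0]
force: [0.0, 0.4, -0.5]
opening: 0.0928
```

```bash
cat > st.py <<'E'
from plant import read_state
from h import *
def st():
    s=read_state(); T=R.from_rotvec(s['orientation']).as_matrix()
    print('t',round(s['t'],2),'p',s['tool_pos'].round(4),'toolx yaw',round(np.arctan2(T[1,0],T[0,0]),4),'z',T[:,2].round(4),'F',s['force'].round(2),'M',s['wrist_torque'].round(3),'op',round(s['opening'],4)); return s,T
E
python3 - <<'E'
from st import *; from plant import vision; import pickle
st()
c=vision.read_camera('wrist'); pickle.dump(c,open('w1.pkl','wb')); cv2.imwrite('pics/w1.png',c['img'][:,:,::-1])
E
```

```text
t 2.05 p [ 0.49   -0.041   0.4047] toolx yaw 1.4657 z [-2.e-04 -2.e-04 -1.e+00] F [ 0.    0.36 -0.52] M [-0.065 -0.067  0.055] op 0.0928
```

View pics/w1.png

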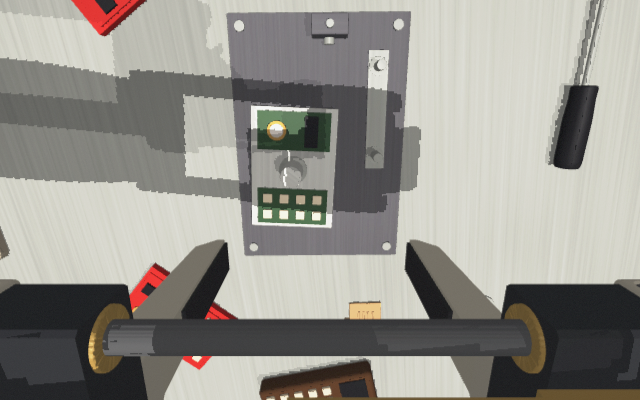

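Run:
```python
from h import *; import pickle
w=pickle.load(open('w1.pkl','rb'))
crop(w,220,0,420,130,4,'pics/w1a.png');crop(w,220,90,420,265,3.4,'pics/w1b.png')
```

```text
(no output)
```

View pics/w1a.png

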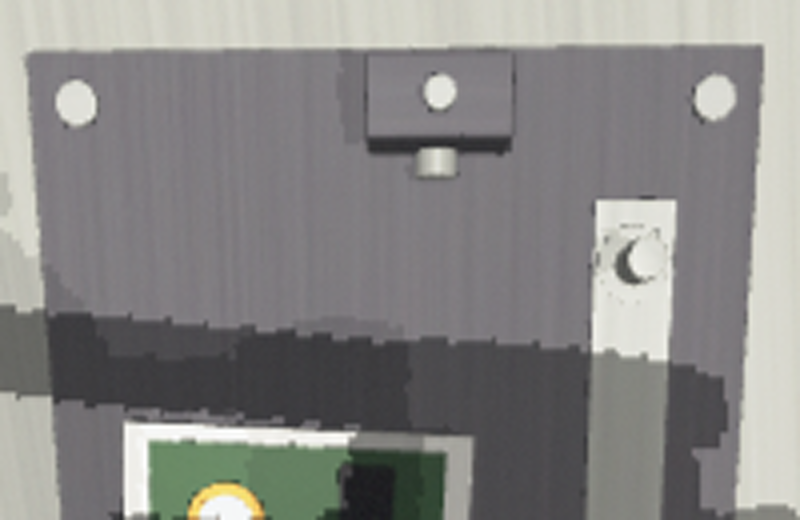

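View pics/w1b.png

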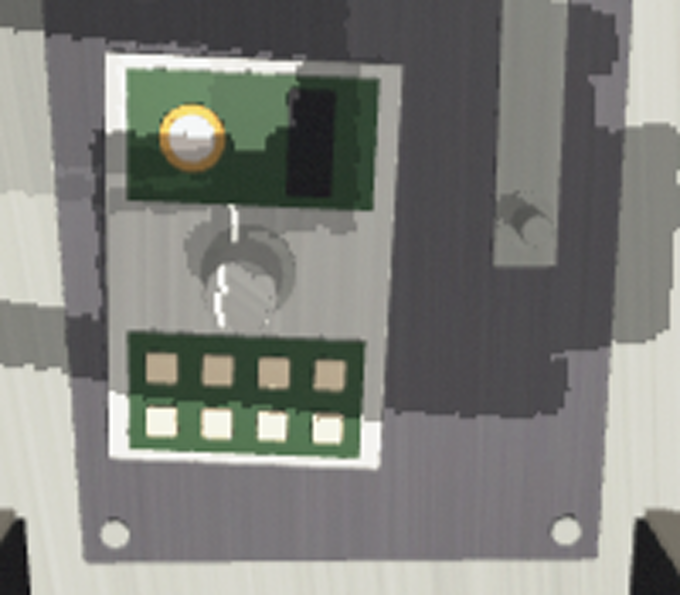

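Run:
```python
from h import *; import pickle
w=pickle.load(open('w1.pkl','rb'))
A=lambda x,y,z:plane(w,220+(x-1.5)/4,(y-1.5)/4,z)
B=lambda x,y,z:plane(w,220+(x-1.2)/3.4,90+(y-1.2)/3.4,z)
nl,fl,nr,fr=A(27,52,.008),A(763,46,.008),B(83,562,.008),B(598,558,.008)
N=np.linalg.norm
print('fix',nl,fl,nr,fr,'len',N(nl-nr),N(fl-fr),N(nl-fl),N(nr-fr))
yw=lambda a,b:np.arctan2(-(b-a)[0],(b-a)[1])
xw=lambda a,b:np.arctan2((b-a)[1],(b-a)[0])
print('yaws',yw(nr,nl),yw(fr,fl),xw(nl,fl),xw(nr,fr)); C=(nl+fl+nr+fr)/4; print('C',C)
y=np.mean([yw(nr,nl),yw(fr,fl),xw(nl,fl),xw(nr,fr)])
ex=np.array([np.cos(y),np.sin(y)]);ey=np.array([-ex[1],ex[0]])
F=lambda p:((p-C)[:2]@ex*1000,(p-C)[:2]@ey*1000)
p=[B(*q,.018) for q in((107,53),(402,66),(109,460),(379,468))]
print('pal yaws',yw(p[2],p[0]),yw(p[3],p[1]),xw(p[0],p[1]),xw(p[2],p[3]),'c',np.mean(p,0),'sizes',N(p[0]-p[1]),N(p[0]-p[2]),N(p[3]-p[1]),N(p[2]-p[3]),[F(q) for q in p])
k=B(241,297,.054);print('knob',k,F(k),F(np.mean(p,0)))
dl=A(645,256,.030);dr=B(530,238,.030);print('dow',dl,F(dl),dr,F(dr))
es=A(437,178,.02);print('stop',es,F(es))
for z in(.054,):
  print('gold',A(437,92,.034))
print(y)
```

```text
fix [0.41843247 0.12605262 0.008     ] [0.59726537 0.10861472 0.008     ] [ 0.39287866 -0.1325967   0.008     ] [ 0.57278596 -0.14988051  0.008     ] len 0.2599085774433798 0.25965173879589687 0.1796810704706216 0.18073563376244392
yaws -0.09847754241732486 -0.09441805440093778 -0.09720215531888401 -0.09577668291968708
C [ 0.49534061 -0.01195247  0.008     ]
pal yaws -0.15394639508899988 -0.14576253637893014 -0.1470576780680894 -0.1360261541306139 c [ 0.46467251 -0.0337301   0.018     ] sizes 0.088837462174273 0.13088663660346045 0.1298917849460581 0.08991279515501949 [(np.float64(-69.3100066201261), np.float64(42.71696364349654)), (np.float64(19.413800984255946), np.float64(38.22467583593269)), (np.float64(-76.82893911089903), np.float64(-87.95352765260867)), (np.float64(13.013517473234906), np.float64(-91.50932960385768))]
knob [ 0.46471164 -0.03348874  0.054     ] (np.float64(-28.41221557128862), np.float64(-24.386296710559304)) (np.float64(-28.427906818383537), np.float64(-24.630304444259274))
dow [0.56224214 0.06241309 0.03      ] (np.float64(59.42764694938517), np.float64(80.46368951422204)) [ 0.55201987 -0.02976875  0.03      ] (np.float64(58.131769806249764), np.float64(-12.274152766101635))
stop [0.51483365 0.08592717 0.02      ] (np.float64(9.974729423235276), np.float64(99.30209937497622))
gold [0.51590543 0.10225199 0.034     ]
-0.09646860876420843
```

Request:
send_rows(
  rows=[
    [0.0094, -0.052, 0.09, 0, 0, 0, 0],
    [0.0094, -0.052, 0.18, 0, 0, 0, 0],
    [0.0094, -0.052, 0.27, 0, 0, 0, 0],
    [0.0094, -0.052, 0.33, 0, 0, 0, 0],
    [0.0094, -0.052, 0.36, 0, 0, 0, 0],
    [0.0094, -0.052, 0.381, 0, 0, 0, 0],
    [0.0094, -0.052, 0.381, 0, 0, 0, 0],
  ],
)

```text
t: 2.8
tool_pos: [0.4643, -0.0327, 0.213]
orientation: [-2.331, -2.104, 0.002]
force: [0.4, -0.0, 0.3]
opening: 0.093
```

Run:
```python
from st import *; from plant import vision; import pickle
st()
c=vision.read_camera('wrist'); pickle.dump(c,open('w2.pkl','wb')); cv2.imwrite('pics/w2.png',c['img'][:,:,::-1])
st()
```

```text
t 2.8 p [ 0.4643 -0.0327  0.213 ] toolx yaw 1.4685 z [-2.4e-03  4.0e-04 -1.0e+00] F [ 0.43 -0.01  0.34] M [-0.003 -0.119 -0.026] op 0.093
t 2.85 p [ 0.465  -0.0328  0.2143] toolx yaw 1.4689 z [-5.e-04  1.e-04 -1.e+00] F [0.3  0.29 0.11] M [-0.031 -0.108 -0.034] op 0.093
```

View pics/w2.png

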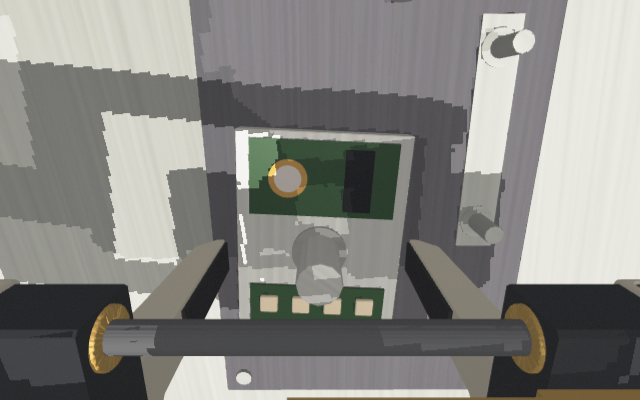

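The knob sits centred between the fingers, at about (319,283). I'm closing on it.

Request:
send_rows(
  rows=[
    [0, 0, 0, 0, 0, 0, 1],
    [0, 0, 0, 0, 0, 0, 1],
    [0, 0, 0, 0, 0, 0, 1],
    [0, 0, 0, 0, 0, 0, 1],
    [0, 0, 0, 0, 0, 0, 1],
    [0, 0, 0, 0, 0, 0, 1],
    [0, 0, 0, 0, 0, 0, 1],
    [0, 0, 0, 0, 0, 0, 1],
  ],
  grip_force=20,
)

```text
t: 3.65
tool_pos: [0.4649, -0.0326, 0.2142]
orientation: [-2.331, -2.106, 0.0]
force: [-0.6, -1.0, -1.4]
opening: 0.0336
```

Run:
```python
from st import *
st()
```

```text
t 3.65 p [ 0.4649 -0.0326  0.2142] toolx yaw 1.4697 z [-1.e-04  0.e+00 -1.e+00] F [-0.63 -1.   -1.39] M [-0.019 -0.051  0.002] op 0.0336
```

Still closing (33.6 mm).

Request:
send_rows(
  rows=[
    [0, 0, 0, 0, 0, 0, 1],
    [0, 0, 0, 0, 0, 0, 1],
    [0, 0, 0, 0, 0, 0, 1],
    [0, 0, 0, 0, 0, 0, 1],
    [0, 0, 0, 0, 0, 0, 1],
  ],
)

```text
t: 4.15
tool_pos: [0.465, -0.0326, 0.2142]
orientation: [-2.331, -2.107, 0.0]
force: [0.2, 0.6, -0.5]
opening: 0.0216
```

Run:
```python
from st import *
for i in range(4):
    st()
    from plant import vision; c=vision.read_camera('wrist')
```

```text
t 4.15 p [ 0.465  -0.0326  0.2142] toolx yaw 1.4699 z [-0.  0. -1.] F [ 0.17  0.57 -0.49] M [ 0.047 -0.14   0.017] op 0.0216
t 4.2 p [ 0.465  -0.0326  0.2142] toolx yaw 1.4698 z [-0.  0. -1.] F [ 0.67  0.51 -1.36] M [-0.066 -0.168  0.015] op 0.0214
t 4.25 p [ 0.465  -0.0326  0.2142] toolx yaw 1.4698 z [-0.  0. -1.] F [ 0.8   0.35 -1.41] M [-0.062 -0.13   0.038] op 0.0217
t 4.3 p [ 0.465  -0.0326  0.2142] toolx yaw 1.4698 z [-0.  0. -1.] F [ 0.06  0.78 -1.29] M [-0.032 -0.119  0.005] op 0.0214
```

Request:
send_rows(
  rows=[
    [0.012, 0.007, 0, 0, 0, -0.006, 1],
    [0.024, 0.014, 0, 0, 0, -0.013, 1],
    [0.036, 0.021, 0, 0, 0, -0.02, 1],
    [0.048, 0.028, 0, 0, 0, -0.026, 1],
    [0.06, 0.036, 0, 0, 0, -0.033, 1],
    [0.072, 0.044, 0, 0, 0, -0.04, 1],
    [0.084, 0.052, 0, 0, 0, -0.048, 1],
    [0.096, 0.059, 0, 0, 0, -0.055, 1],
    [0.104, 0.064, 0, 0, 0, -0.06, 1],
    [0.109, 0.067, 0, 0, 0, -0.064, 1],
    [0.111, 0.069, 0, 0, 0, -0.064, 1],
    [0.111, 0.069, 0, 0, 0, -0.064, 1],
  ],
)

```text
t: 5.55
tool_pos: [0.505, 0.0193, 0.2142]
orientation: [-2.277, -2.164, -0.001]
force: [-0.1, 0.7, -0.2]
opening: 0.0218
```

Run:
```python
from st import *; from plant import vision; import pickle
st()
c=vision.read_camera('wrist'); pickle.dump(c,open('w3.pkl','wb')); cv2.imwrite('pics/w3.png',c['img'][:,:,::-1])
st()
c=vision.read_camera('scene'); pickle.dump(c,open('s3.pkl','wb')); crop(c,235,160,395,265,5,'pics/s3.png')
st()
```

```text
t 5.55 p [0.505  0.0193 0.2142] toolx yaw 1.52 z [ 2.e-04  4.e-04 -1.e+00] F [-0.06  0.67 -0.21] M [ 0.098 -0.06  -0.007] op 0.0218
t 5.6 p [0.5049 0.0192 0.2142] toolx yaw 1.52 z [ 2.e-04  3.e-04 -1.e+00] F [ 0.75 -0.2  -1.51] M [ 0.066 -0.082  0.005] op 0.0215
t 5.65 p [0.5049 0.0192 0.2142] toolx yaw 1.5199 z [ 2.e-04  3.e-04 -1.e+00] F [ 1.1   0.52 -1.16] M [ 0.045 -0.11   0.029] op 0.0214
```

View pics/w3.png

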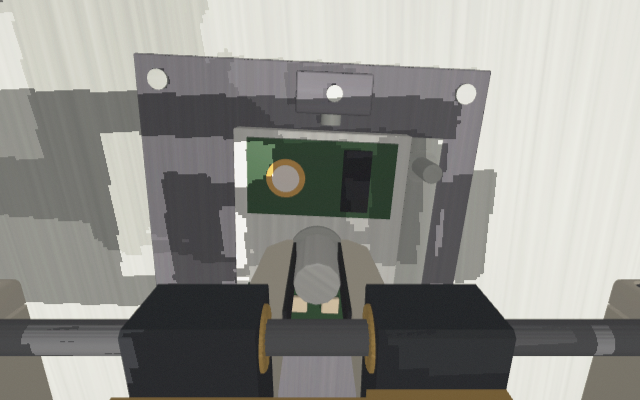

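View pics/s3.png

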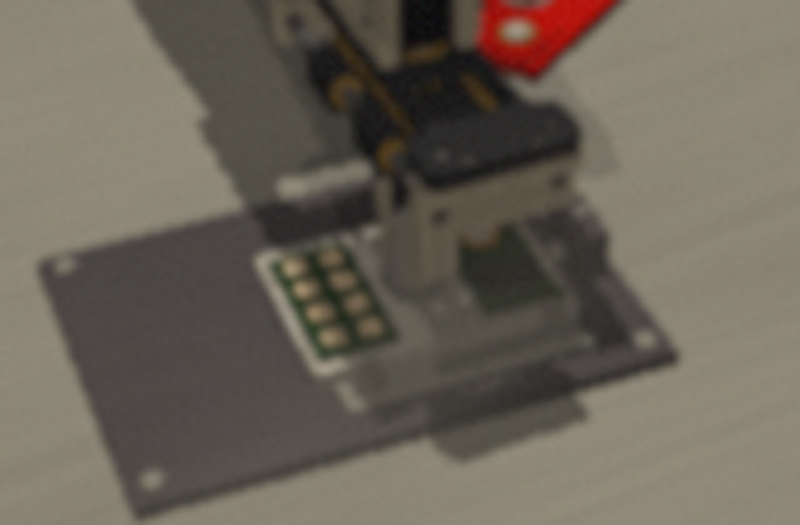

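Run:
```python
from h import *; import pickle
w=pickle.load(open('w3.pkl','rb'))
crop(w,225,60,475,290,3.2,'pics/w3a.png')
im=cv2.imread('pics/w3a.png');print(im.shape)
im=np.clip(im.astype(float)*1.5,0,255).astype(np.uint8);cv2.imwrite('pics/w3a.png',cv2.resize(im[:600],None,fx=1,fy=1))
```

```text
(736, 800, 3)
```

View pics/w3a.png

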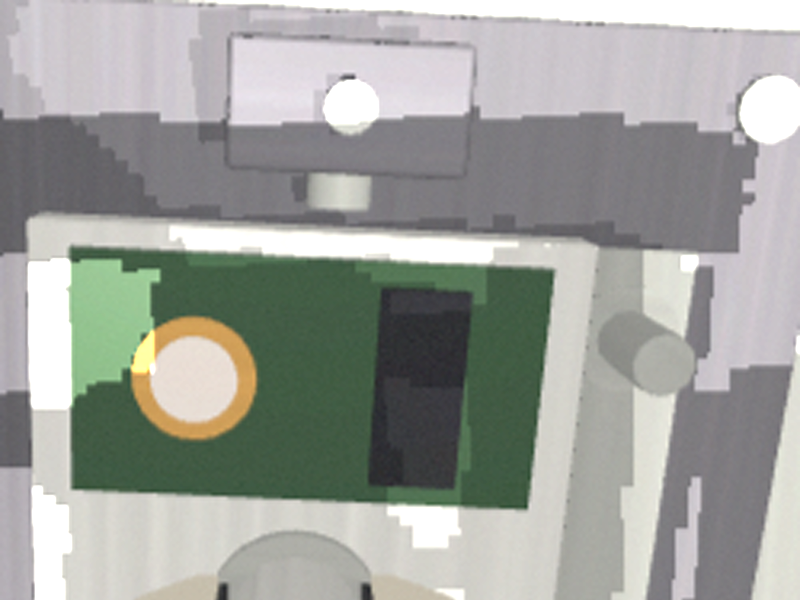

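Request:
send_rows(
  rows=[
    [0, 0.001, 0, 0, 0, 0, 1],
    [0, 0.002, 0, 0, 0, 0, 1],
    [0, 0.003, 0, 0, 0, 0, 1],
    [0, 0.004, 0, 0, 0, 0, 1],
  ],
)

```text
t: 6.05
tool_pos: [0.5069, 0.0189, 0.2142]
orientation: [-2.277, -2.164, 0.0]
force: [-1.8, -0.2, 0.3]
opening: 0.0216
```

```bash
cat > avg.py <<'E'
from st import *
from plant import vision
def avg(n=6):
    F=[];M=[];P=[]
    for i in range(n):
        s=read_state();F.append(s['force']);M.append(s['wrist_torque']);P.append(s['tool_pos']); c=vision.read_camera('wrist')
    a=-.0965;f=np.mean(F,0);p=np.mean(P,0)-[.49534,-.01195,0]
    ex=np.array([np.cos(a),np.sin(a),0]);ey=np.array([-ex[1],ex[0],0])
    print('t',round(s['t'],2),'Fx',round(f@ex,2),'Fy',round(f@ey,2),'Fz',round(f[2],2),'Mz',round(np.mean(M,0)[2],3),'fix pos mm',round(p@ex*1e3,2),round(p@ey*1e3,2)); return c
E
python3 -c "
from avg import *
avg();st()"
```

```text
t 6.3 Fx -0.77 Fy -0.5 Fz -0.42 Mz -0.022 fix pos mm 8.55 31.86
t 6.35 p [0.5069 0.019  0.2142] toolx yaw 1.52 z [ 1.e-04 -1.e-04 -1.e+00] F [-0.94 -0.62 -1.86] M [-0.125 -0.     0.053] op 0.0214
```

Request:
send_rows(
  rows=[
    [0, 0.0005, 0, 0, 0, 0, 1],
    [0, 0.001, 0, 0, 0, 0, 1],
    [0, 0.0015, 0, 0, 0, 0, 1],
  ],
)

```text
t: 6.65
tool_pos: [0.5076, 0.019, 0.2142]
orientation: [-2.277, -2.164, 0.0]
force: [-0.9, -0.2, -1.4]
opening: 0.0217
```

```bash
python3 -c "
from avg import *
avg()"
```

```text
t 6.9 Fx -0.89 Fy -0.17 Fz -0.64 Mz -0.002 fix pos mm 9.27 32.02
```

Request:
send_rows(
  rows=[
    [0, 0.0005, 0, 0, 0, 0, 1],
    [0, 0.001, 0, 0, 0, 0, 1],
  ],
)

```text
t: 7.15
tool_pos: [0.5081, 0.019, 0.2142]
orientation: [-2.277, -2.164, 0.0]
force: [-0.8, 0.2, -1.3]
opening: 0.0214
```

```bash
python3 -c "
from avg import *
avg()"
```

```text
t 7.4 Fx -0.85 Fy 0.24 Fz -1.19 Mz -0.013 fix pos mm 9.77 32.0
```

Request:
send_rows(
  rows=[
    [0, 0.0005, 0, 0, 0, 0, 1],
    [0, 0.001, 0, 0, 0, 0, 1],
  ],
)

```text
t: 7.65
tool_pos: [0.5086, 0.0189, 0.2142]
orientation: [-2.277, -2.164, 0.0]
force: [-0.9, 1.3, -1.9]
opening: 0.0212
```

```bash
python3 -c "
from avg import *
avg()"
```

```text
t 7.9 Fx -0.39 Fy 0.22 Fz -1.87 Mz 0.006 fix pos mm 10.28 32.02
```

Request:
send_rows(
  rows=[
    [0, 0.0005, 0, 0, 0, 0, 1],
    [0, 0.001, 0, 0, 0, 0, 1],
  ],
)

```text
t: 8.15
tool_pos: [0.509, 0.0189, 0.2142]
orientation: [-2.277, -2.164, 0.001]
force: [-2.6, 0.5, 0.9]
opening: 0.0219
```

```bash
python3 -c "
from avg import *
c=avg()
crop(c,225,60,475,250,3.1,'pics/w4a.png')"
```

```text
t 8.4 Fx -3.29 Fy -0.46 Fz 0.51 Mz -0.006 fix pos mm 10.6 32.04
```

View pics/w4a.png

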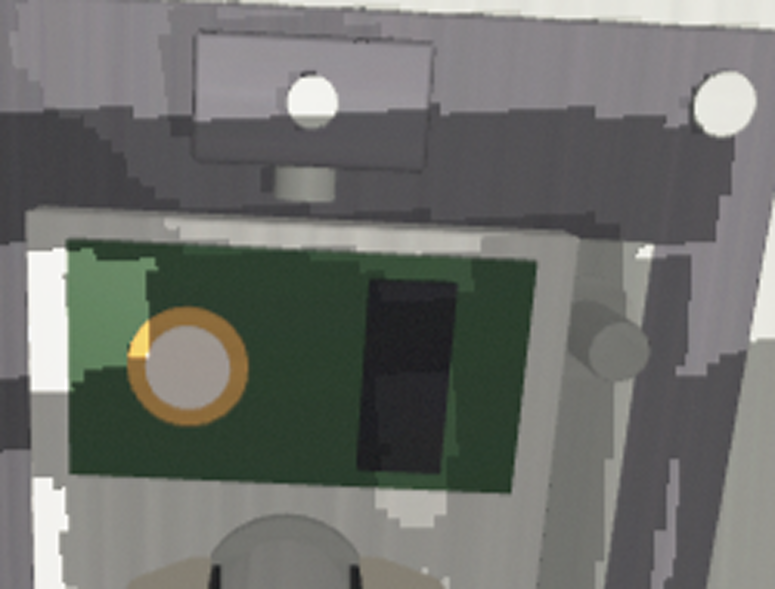

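Request:
send_rows(
  rows=[
    [0.001, 0, 0, 0, 0, 0, 1],
    [0.002, 0.0001, 0, 0, 0, 0, 1],
    [0.003, 0.0001, 0, 0, 0, 0, 1],
    [0.004, 0.0002, 0, 0, 0, 0, 1],
  ],
)

```text
t: 8.85
tool_pos: [0.5092, 0.0205, 0.2142]
orientation: [2.277, 2.164, -0.002]
force: [-5.2, -4.5, 1.5]
opening: 0.0217
```

```bash
python3 -c "
from avg import *
avg()"
```

```text
t 9.1 Fx -4.15 Fy -3.75 Fz 1.78 Mz -0.023 fix pos mm 10.64 33.67
```

```bash
python3 -c "
from avg import *
c=avg(3)
crop(c,225,60,475,250,3.1,'pics/w5a.png')"
```

```text
t 9.25 Fx -4.43 Fy -3.81 Fz 1.69 Mz 0.024 fix pos mm 10.63 33.68
```

View pics/w5a.png

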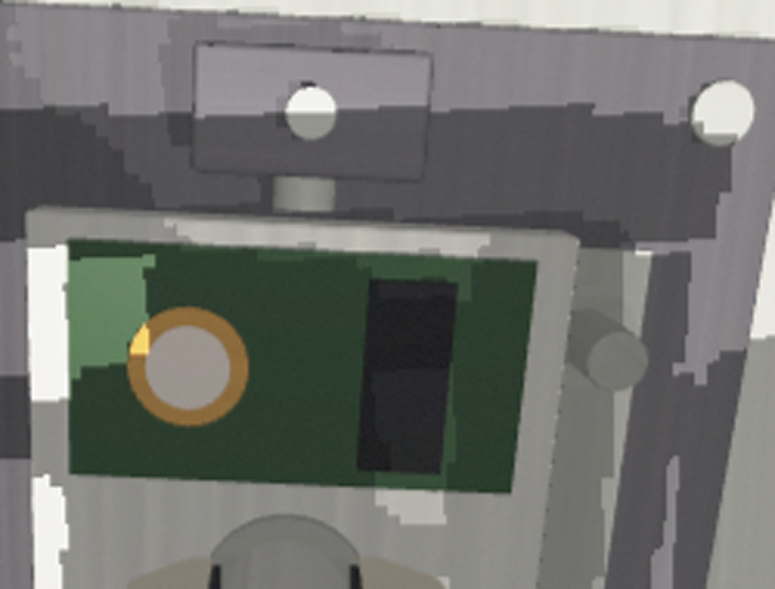

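Request:
send_rows(
  rows=[
    [0.0004, 0, 0, 0, 0, 0, 1],
    [0.0008, 0, 0, 0, 0, 0, 1],
  ],
)

```text
t: 9.5
tool_pos: [0.5092, 0.0209, 0.2142]
orientation: [2.277, 2.164, -0.002]
force: [-3.7, -3.8, 1.4]
opening: 0.0213
```

```bash
python3 -c "
from avg import *
avg(4)"
```

```text
t 9.65 Fx -3.58 Fy -4.13 Fz 1.57 Mz -0.017 fix pos mm 10.62 34.04
```

Request:
send_rows(
  rows=[
    [0.0004, 0, 0, 0, 0, 0, 1],
    [0.0008, 0, 0, 0, 0, 0, 1],
    [0.0012, 0, 0, 0, 0, 0, 1],
  ],
)

```text
t: 10.0
tool_pos: [0.5092, 0.0215, 0.2142]
orientation: [2.277, 2.164, -0.002]
force: [-4.0, -2.7, 1.8]
opening: 0.0216
```

```bash
python3 -c "
from avg import *
avg(4)"
```

```text
t 10.15 Fx -4.15 Fy -3.34 Fz 1.45 Mz -0.018 fix pos mm 10.61 34.65
```

Request:
send_rows(
  rows=[
    [0.0004, 0, 0, 0, 0, 0, 1],
    [0.0008, 0, 0, 0, 0, 0, 1],
  ],
)

```text
t: 10.4
tool_pos: [0.5093, 0.0219, 0.2142]
orientation: [2.277, 2.164, -0.002]
force: [-4.2, -2.0, 1.6]
opening: 0.0215
```

```bash
python3 -c "
from avg import *
avg(4)"
```

```text
t 10.55 Fx -3.79 Fy -3.16 Fz 1.42 Mz -0.01 fix pos mm 10.61 35.06
```

Request:
send_rows(
  rows=[
    [0.0004, 0, 0, 0, 0, 0, 1],
    [0.0008, 0, 0, 0, 0, 0, 1],
  ],
)

```text
t: 10.8
tool_pos: [0.5093, 0.0223, 0.2142]
orientation: [2.277, 2.164, -0.002]
force: [-4.3, -3.1, 1.5]
opening: 0.0214
```

```bash
python3 -c "
from avg import *
c=avg(4)
crop(c,225,60,475,250,3.1,'pics/w6a.png')"
```

```text
t 10.95 Fx -3.82 Fy -3.36 Fz 1.13 Mz -0.045 fix pos mm 10.6 35.48
```

View pics/w6a.png

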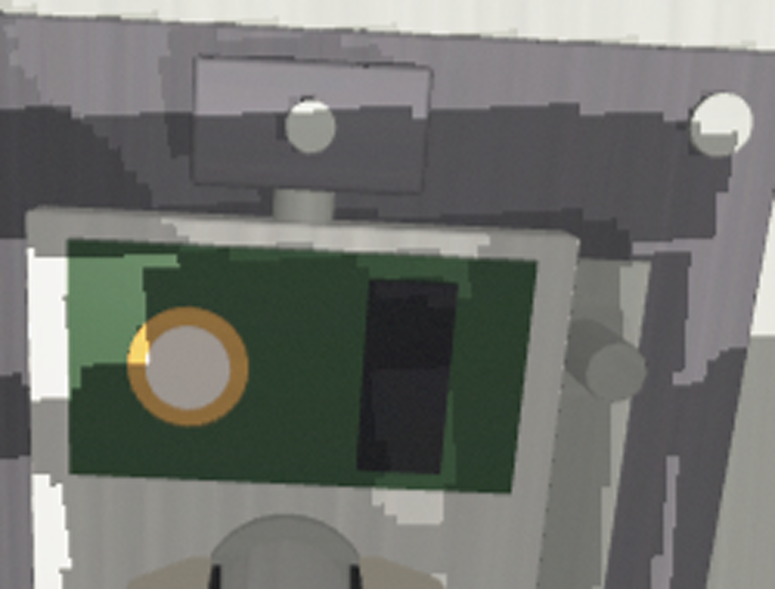

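The stop button's face, at crop row 220, now meets the pallet's end edge. I'll continue in finer steps.

Request:
send_rows(
  rows=[
    [0.0003, 0, 0, 0, 0, 0, 1],
    [0.0006, 0, 0, 0, 0, 0, 1],
  ],
)

```text
t: 11.2
tool_pos: [0.5093, 0.0226, 0.2142]
orientation: [2.277, 2.164, -0.001]
force: [-3.7, -3.6, 1.1]
opening: 0.0215
```

```bash
python3 -c "
from avg import *
c=avg(4)"
```

```text
t 11.35 Fx -3.64 Fy -3.78 Fz 1.11 Mz 0.007 fix pos mm 10.59 35.78
```

Request:
send_rows(
  rows=[
    [0.0003, 0, 0, 0, 0, 0, 1],
    [0.0006, 0, 0, 0, 0, 0, 1],
  ],
)

```text
t: 11.6
tool_pos: [0.5094, 0.0228, 0.2142]
orientation: [2.277, 2.164, -0.002]
force: [-4.9, -4.2, 1.5]
opening: 0.0215
```

```bash
python3 -c "
from avg import *
c=avg(4)"
```

```text
t 11.75 Fx -3.74 Fy -4.67 Fz 1.47 Mz -0.001 fix pos mm 10.59 35.94
```

Request:
send_rows(
  rows=[
    [0.0003, 0, 0, 0, 0, 0, 1],
    [0.0006, 0, 0, 0, 0, 0, 1],
  ],
)

```text
t: 12.0
tool_pos: [0.5094, 0.0229, 0.2142]
orientation: [2.277, 2.164, -0.002]
force: [-3.9, -6.3, 1.7]
opening: 0.0216
```

```bash
python3 -c "
from avg import *
c=avg(4)"
```

```text
t 12.15 Fx -3.47 Fy -5.97 Fz 1.5 Mz -0.025 fix pos mm 10.59 36.06
```

Request:
send_rows(
  rows=[
    [0.0003, 0.0004, 0, 0, 0, 0, 1],
    [0.0006, 0.0008, 0, 0, 0, 0, 1],
  ],
)

```text
t: 12.4
tool_pos: [0.5095, 0.023, 0.2142]
orientation: [2.277, 2.164, -0.004]
force: [-7.2, -8.4, 3.7]
opening: 0.0215
```

```bash
python3 -c "
from avg import *
c=avg(4)"
```

```text
t 12.55 Fx -6.2 Fy -7.99 Fz 3.83 Mz -0.005 fix pos mm 10.76 36.17
```

Request:
send_rows(
  rows=[
    [0.0002, 0.0005, 0, 0, 0, 0, 1],
    [0.0005, 0.001, 0, 0, 0, 0, 1],
    [0.0005, 0.001, 0, 0, 0, 0, 1],
  ],
)

```text
t: 12.9
tool_pos: [0.5098, 0.0231, 0.2142]
orientation: [-2.277, -2.164, 0.005]
force: [-8.9, -7.3, 7.2]
opening: 0.0218
```

```bash
python3 -c "
from avg import *
c=avg(6)
crop(c,225,60,475,250,3.1,'pics/w7a.png')"
```

```text
t 13.15 Fx -8.72 Fy -8.8 Fz 6.25 Mz 0.003 fix pos mm 10.97 36.27
```

View pics/w7a.png

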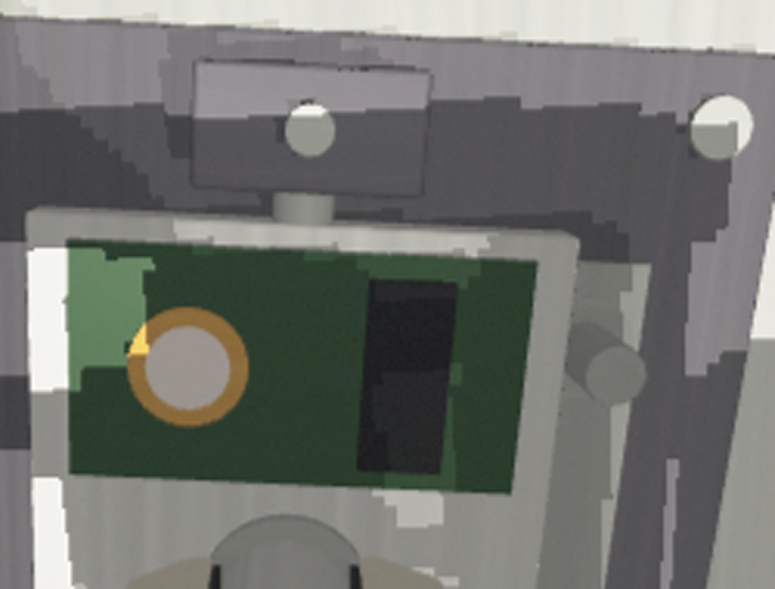

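Request:
send_rows(
  rows=[
    [0.0001, 0.0003, 0, 0, 0, 0, 1],
    [0.0003, 0.0006, 0, 0, 0, 0, 1],
    [0.0003, 0.0006, 0, 0, 0, 0, 1],
    [0.0003, 0.0006, 0, 0, 0, 0, 1],
  ],
)

```text
t: 13.6
tool_pos: [0.5099, 0.0231, 0.2142]
orientation: [-2.277, -2.164, 0.006]
force: [-11.9, -8.9, 8.5]
opening: 0.0216
```

```bash
python3 -c "
from avg import *
c=avg(8)"
```

```text
t 13.95 Fx -10.56 Fy -9.81 Fz 7.88 Mz 0.015 fix pos mm 11.09 36.32
```

Request:
send_rows(
  rows=[
    [0, 0, 0, 0, 0, 0, 0.5],
    [0, 0, 0, 0, 0, 0, 0.5],
    [0, 0, 0, 0, 0, 0, 0.5],
    [0, 0, 0, 0, 0, 0, 0.5],
    [0, 0, 0, 0, 0, 0, 0.5],
  ],
)

```text
t: 14.5
tool_pos: [0.5109, 0.0244, 0.2144]
orientation: [2.277, 2.164, 0.001]
force: [-0.9, -1.0, 0.3]
opening: 0.0464
```

```bash
python3 -c "
from avg import *
c=avg(4); st()
cv2.imwrite('pics/w8.png',c['img'][:,:,::-1])"
```

```text
t 14.65 Fx -0.16 Fy -0.38 Fz -0.36 Mz -0.022 fix pos mm 11.9 37.6
t 14.7 p [0.5107 0.0243 0.2143] toolx yaw 1.5201 z [ 1.e-04  0.e+00 -1.e+00] F [ 0.55  1.55 -0.9 ] M [-0.101 -0.07  -0.002] op 0.0465
```

View pics/w8.png

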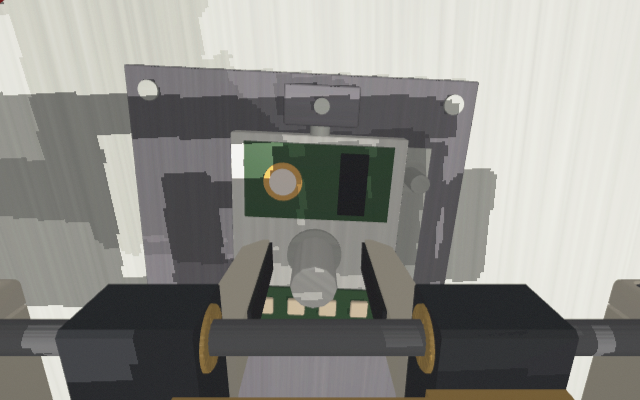

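Request:
send_rows(
  rows=[
    [0, 0, -0.03, 0, 0, 0, 0.5],
    [0, 0, -0.1, 0, 0, 0, 0.5],
    [0, 0, -0.18, 0, 0, 0, 0.5],
    [-0.04, 0, -0.26, 0, 0, 0, 0.5],
    [-0.08, 0, -0.34, 0, 0, 0, 0.5],
    [-0.12, 0, -0.38, 0, 0, 0, 0.5],
    [-0.12, 0, -0.38, 0, 0, 0, 0.5],
    [-0.12, 0, -0.38, 0, 0, 0, 0.5],
  ],
)

```text
t: 15.5
tool_pos: [0.5076, -0.0358, 0.4051]
orientation: [2.278, 2.162, 0.002]
force: [-0.6, 0.7, -0.7]
opening: 0.0463
```

```bash
python3 -c "
from avg import *
import pickle
st()
c=vision.read_camera('wrist'); pickle.dump(c,open('w9.pkl','wb'))
cv2.imwrite('pics/w9.png',c['img'][:,:,::-1])
crop(c,220,0,420,150,4,'pics/w9a.png');crop(c,220,90,420,265,3.4,'pics/w9b.png')"
```

```text
t 15.5 p [ 0.5076 -0.0358  0.4051] toolx yaw 1.5189 z [ 1.5e-03  1.0e-04 -1.0e+00] F [-0.6   0.67 -0.74] M [-0.026 -0.029  0.024] op 0.0463
```

View pics/w9a.png

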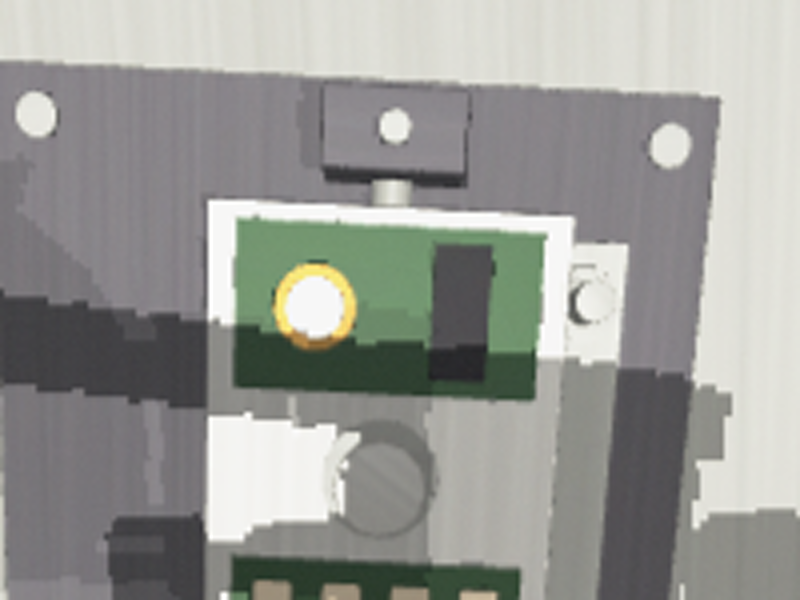

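View pics/w9b.png

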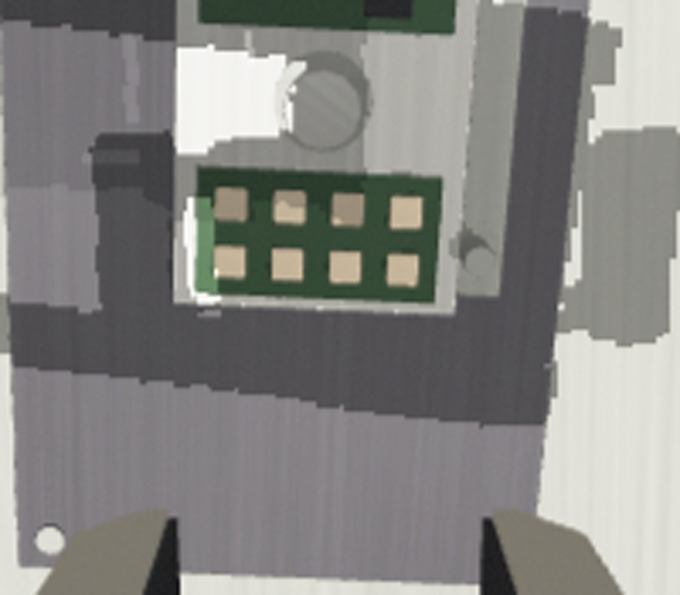

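Run:
```python
from h import *; import pickle
w=pickle.load(open('w9.pkl','rb'))
A=lambda x,y,z:plane(w,220+(x-1.5)/4,(y-1.5)/4,z)
B=lambda x,y,z:plane(w,220+(x-1.2)/3.4,90+(y-1.2)/3.4,z)
C=np.array([.49534,-.01195]);y=-.0965
ex=np.array([np.cos(y),np.sin(y)]);ey=np.array([-ex[1],ex[0]])
F=lambda p:np.round([(p[:2]-C)@ex*1000,(p[:2]-C)@ey*1000],1)
yw=lambda a,b:np.arctan2(-(b-a)[0],(b-a)[1])
xw=lambda a,b:np.arctan2((b-a)[1],(b-a)[0])
p=[A(208,200,.018),A(574,216,.018),B(174,303,.018),B(453,314,.018)]
print([F(q) for q in p],'c',F(np.mean(p,0)),'yaw',yw(p[2],p[0]),yw(p[3],p[1]),xw(p[0],p[1]),xw(p[2],p[3]))
print('knob',F(A(382,490,.054)),'fl',F(A(719,98,.008)),'nr',F(B(20,567,.008)),'dl',F(A(595,302,.03)),'dr',F(B(479,260,.03)),'stop',F(A(391,205,.018)))
fl=A(719,98,.008);e2=A(0,62,.008);print('fix end edge yaw',xw(e2,fl))
s=pickle.load(open('scene0.pkl','rb')); d=pickle.load(open('side0.pkl','rb'))
crop(s,395,140,465,195,10,'pics/bs.png');crop(d,220,265,300,330,9,'pics/bd.png')
```

```text
[array([-34.9,  99.7]), array([ 54.9, 100.1]), array([-34.8, -30.2]), array([ 54.6, -29.8])] c [10. 35.] yaw -0.0954121640537998 -0.09856779086776021 -0.09156966814518386 -0.09205756163731733
knob [10.7 34.9] fl [ 89.6 129.8] nr [ -89.4 -130.4] dl [60.2 79.8] dr [59.9 -9.5] stop [  9.9 100.6]
fix end edge yaw -0.09624614696645852
```

View pics/bs.png

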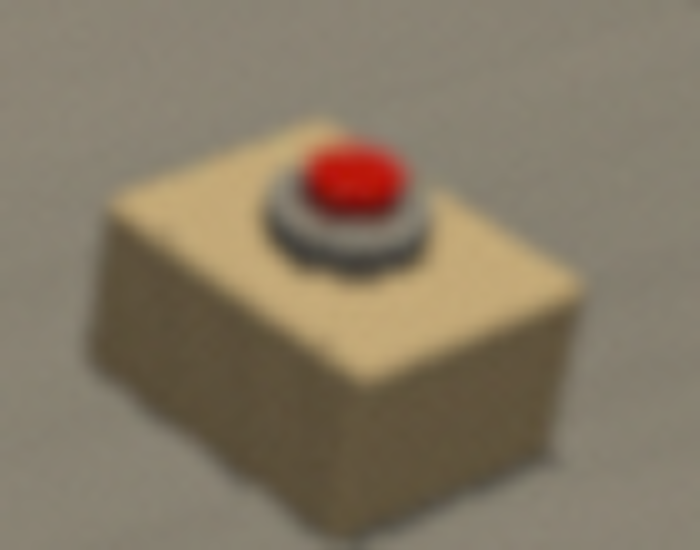

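View pics/bd.png

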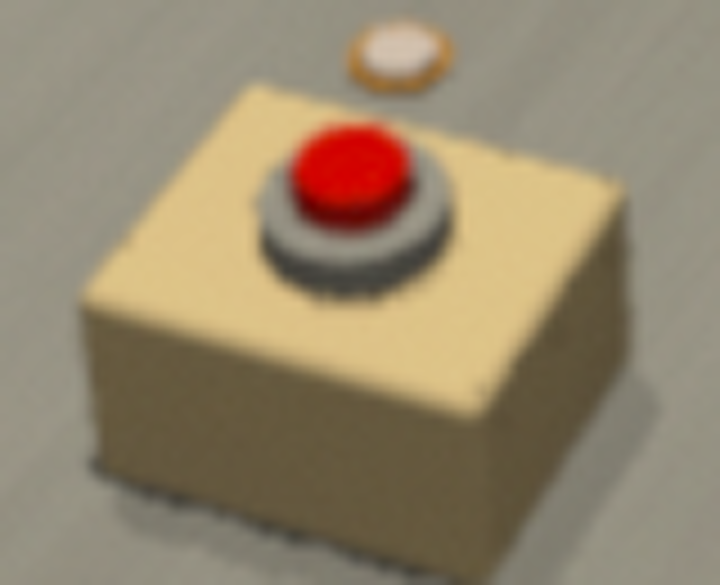

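Pallet centre measures (10.0, 35.0) in fixture axes and its yaw matches the fixture's, so it is home. Next is the button.

Request:
send_rows(
  rows=[
    [0.08, -0.008, 0, 0, 0, 0, 1],
    [0.17, -0.017, 0, 0, 0, 0, 1],
    [0.26, -0.026, 0, 0, 0, 0, 1],
    [0.35, -0.035, 0, 0, 0, 0, 1],
    [0.44, -0.044, 0, 0, 0, 0, 1],
    [0.53, -0.053, 0, 0, 0, 0, 1],
    [0.61, -0.06, 0, 0, 0, 0, 1],
    [0.65, -0.064, 0, 0, 0, 0, 1],
    [0.669, -0.066, 0, 0, 0, 0, 1],
    [0.669, -0.066, 0, 0, 0, 0, 1],
    [0.669, -0.066, 0, 0, 0, 0, 1],
  ],
)

```text
t: 16.65
tool_pos: [0.4915, 0.2995, 0.4033]
orientation: [-2.277, -2.164, 0.003]
force: [-1.3, 0.9, -0.2]
opening: 0.0002
```

```bash
python3 -c "
from avg import *
import pickle
st()
c=vision.read_camera('wrist'); pickle.dump(c,open('w10.pkl','wb'))
cv2.imwrite('pics/w10.png',c['img'][:,:,::-1])
hsv=cv2.cvtColor(c['img'],cv2.COLOR_RGB2HSV)
m=(((hsv[...,0]<8)|(hsv[...,0]>172))&(hsv[...,1]>150)&(hsv[...,2]>80)).astype(np.uint8)
k,l,s,ce=cv2.connectedComponentsWithStats(m)
for i in range(1,k):
    if s[i,4]>30: print(s[i],ce[i],plane(c,*ce[i],.07),plane(c,*ce[i],.074))
"
```

```text
t 16.65 p [0.4915 0.2995 0.4033] toolx yaw 1.5202 z [-0.0014 -0.0011 -1.    ] F [-1.26  0.87 -0.24] M [-0.041 -0.041  0.041] op 0.0002
[301 111  31  31 753] [315.95883134 126.12881806] [0.49289117 0.35442577 0.07      ] [0.49292192 0.35477081 0.074     ]
[  95  200  129  119 6056] [159.1081572 258.2992074] [0.33004301 0.23290353 0.07      ] [0.33214497 0.23479417 0.074     ]
```

View pics/w10.png

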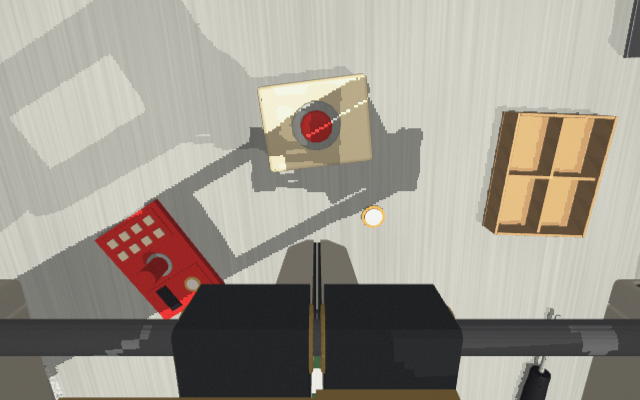

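Request:
send_rows(
  rows=[
    [0.04, -0.001, 0, 0, 0, 0, 1],
    [0.09, -0.002, 0.04, 0, 0, 0, 1],
    [0.11, -0.0028, 0.11, 0, 0, 0, 1],
    [0.11, -0.0028, 0.18, 0, 0, 0, 1],
    [0.11, -0.0028, 0.23, 0, 0, 0, 1],
    [0.11, -0.0028, 0.25, 0, 0, 0, 1],
    [0.11, -0.0028, 0.25, 0, 0, 0, 1],
    [0.11, -0.0028, 0.25, 0, 0, 0, 1],
  ],
)

```text
t: 17.5
tool_pos: [0.4938, 0.3547, 0.2808]
orientation: [2.278, 2.163, 0.003]
force: [0.8, 0.1, 0.4]
opening: 0.0008
```

```bash
python3 -c "
from avg import *
avg(3);st()
c=vision.read_camera('side'); crop(c,200,200,310,330,4.5,'pics/b1.png')
c=vision.read_camera('wrist'); cv2.imwrite('pics/b1w.png',c['img'][:,:,::-1])
"
```

```text
t 17.6 Fx 0.15 Fy 0.16 Fz 0.26 Mz 0.005 fix pos mm -36.75 365.07
t 17.65 p [0.4939 0.3553 0.2815] toolx yaw 1.5197 z [ 0.003   0.0018 -1.    ] F [-0.59 -0.03  0.37] M [-0.039 -0.117 -0.055] op 0.0005
```

View pics/b1.png

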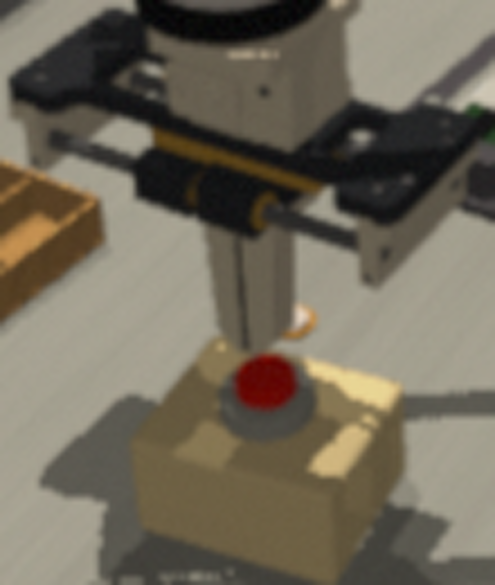

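View pics/b1w.png

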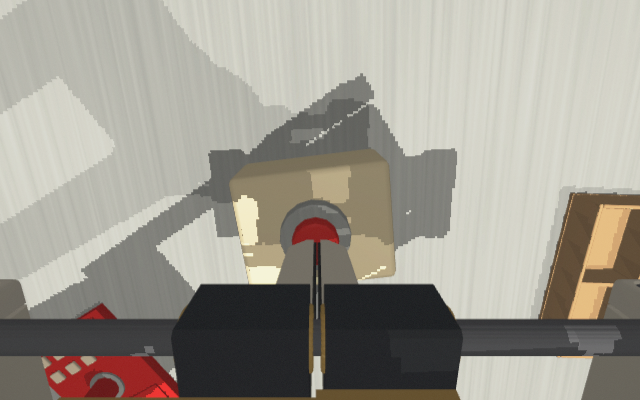

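Request:
send_rows(
  rows=[
    [0, 0, 0.012, 0, 0, 0, 1],
    [0, 0, 0.024, 0, 0, 0, 1],
    [0, 0, 0.03, 0, 0, 0, 1],
    [0, 0, 0.034, 0, 0, 0, 1],
    [0, 0, 0.034, 0, 0, 0, 1],
  ],
)

```text
t: 18.25
tool_pos: [0.4929, 0.355, 0.2618]
orientation: [-2.277, -2.164, 0.002]
force: [-0.6, -1.0, 1.4]
opening: 0.001
```

```bash
python3 -c "
from avg import *
avg(4);st()
"
```

```text
t 18.4 Fx -1.29 Fy -1.21 Fz 1.74 Mz -0.029 fix pos mm -37.72 365.07
t 18.45 p [0.4931 0.3551 0.2625] toolx yaw 1.5201 z [ 2.e-04  1.e-04 -1.e+00] F [-0.93 -0.78  2.61] M [-0.129  0.164  0.038] op 0.0005
```

Request:
send_rows(
  rows=[
    [0, 0, 0.002, 0, 0, 0, 1],
    [0, 0, 0.004, 0, 0, 0, 1],
    [0, 0, 0.006, 0, 0, 0, 1],
  ],
)

```text
t: 18.75
tool_pos: [0.4932, 0.3551, 0.2595]
orientation: [2.277, 2.164, 0.001]
force: [-1.2, -0.7, 3.2]
opening: 0.0003
```

```bash
python3 -c "
from avg import *
avg(4);st()
"
```

```text
t 18.9 Fx -0.98 Fy -0.01 Fz 3.69 Mz 0.022 fix pos mm -37.51 365.18
t 18.95 p [0.4932 0.3551 0.2595] toolx yaw 1.5201 z [ 5.e-04  3.e-04 -1.e+00] F [-1.1   0.19  3.65] M [-0.014  0.023  0.001] op 0.0005
```

Request:
send_rows(
  rows=[
    [0, 0, 0.002, 0, 0, 0, 1],
    [0, 0, 0.004, 0, 0, 0, 1],
    [0, 0, 0.005, 0, 0, 0, 1],
  ],
)

```text
t: 19.25
tool_pos: [0.4932, 0.3552, 0.2573]
orientation: [2.277, 2.164, 0.001]
force: [-3.2, -0.7, 11.2]
opening: 0.0004
```

```bash
python3 -c "
from avg import *
avg(4);st()
"
```

```text
t 19.4 Fx -2.26 Fy -1.16 Fz 8.71 Mz -0.005 fix pos mm -37.49 365.21
t 19.45 p [0.4932 0.3552 0.2574] toolx yaw 1.5201 z [ 6.e-04  3.e-04 -1.e+00] F [-2.31 -0.57  7.82] M [-0.118  0.3    0.053] op 0.0006
```

Request:
send_rows(
  rows=[
    [0, 0, 0.001, 0, 0, 0, 1],
    [0, 0, 0.001, 0, 0, 0, 1],
    [0, 0, 0.001, 0, 0, 0, 1],
  ],
)

```text
t: 19.75
tool_pos: [0.4932, 0.3552, 0.2573]
orientation: [2.277, 2.164, 0.001]
force: [-3.7, -2.3, 10.3]
opening: 0.0005
```

```bash
python3 -c "
from avg import *
avg(3);st()
c=vision.read_camera('side'); crop(c,220,250,300,330,7,'pics/b2.png')
"
```

```text
t 19.85 Fx -3.39 Fy -2.38 Fz 11.03 Mz 0.009 fix pos mm -37.48 365.22
t 19.9 p [0.4932 0.3552 0.2573] toolx yaw 1.5201 z [ 6.e-04  4.e-04 -1.e+00] F [-3.15 -1.11 11.68] M [-0.365  0.594 -0.026] op 0.0006
```

View pics/b2.png

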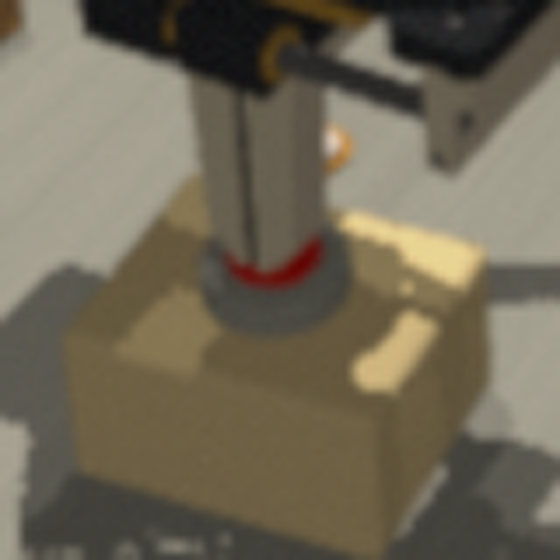

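Request:
send_rows(
  rows=[
    [0, 0, -0.006, 0, 0, 0, 1],
    [0, 0, -0.014, 0, 0, 0, 1],
    [0, 0, -0.03, 0, 0, 0, 1],
    [0, 0, -0.08, 0, 0, 0, 1],
    [0, 0, -0.16, 0, 0, 0, 1],
    [-0.03, 0, -0.24, 0, 0, 0, 1],
    [-0.08, 0, -0.29, 0, 0, 0, 1],
    [-0.11, 0, -0.29, 0, 0, 0, 1],
    [-0.11, 0, -0.29, 0, 0, 0, 1],
    [-0.11, 0, -0.29, 0, 0, 0, 1],
  ],
)

```text
t: 20.95
tool_pos: [0.4899, 0.3, 0.3996]
orientation: [-2.277, -2.163, 0.003]
force: [-0.0, -0.4, -1.0]
opening: 0.0003
```

```bash
python3 -c "
from avg import *
avg(3);st()
c=vision.read_camera('side'); crop(c,220,265,300,330,9,'pics/b3.png')
import pickle
d=pickle.load(open('side0.pkl','rb'))
for q in(c,d):
    hsv=cv2.cvtColor(q['img'],cv2.COLOR_RGB2HSV)
    m=(((hsv[...,0]<8)|(hsv[...,0]>172))&(hsv[...,1]>150)&(hsv[...,2]>80)).astype(np.uint8)[260:300,240:275]
    print(m.sum(),np.argwhere(m).mean(0)+[260,240])
c=vision.read_camera('scene'); cv2.imwrite('pics/s9.png',c['img'][:,:,::-1])
"
```

```text
t 21.05 Fx -0.43 Fy -0.03 Fz -0.58 Mz -0.03 fix pos mm -35.5 310.22
t 21.1 p [0.4899 0.3006 0.3994] toolx yaw 1.5206 z [-0.0028 -0.0011 -1.    ] F [-0.54 -0.04 -0.2 ] M [-0.022 -0.057 -0.008] op 0.0008
135 [284.44444444 258.76296296]
121 [284.09917355 258.71900826]
```

View pics/b3.png

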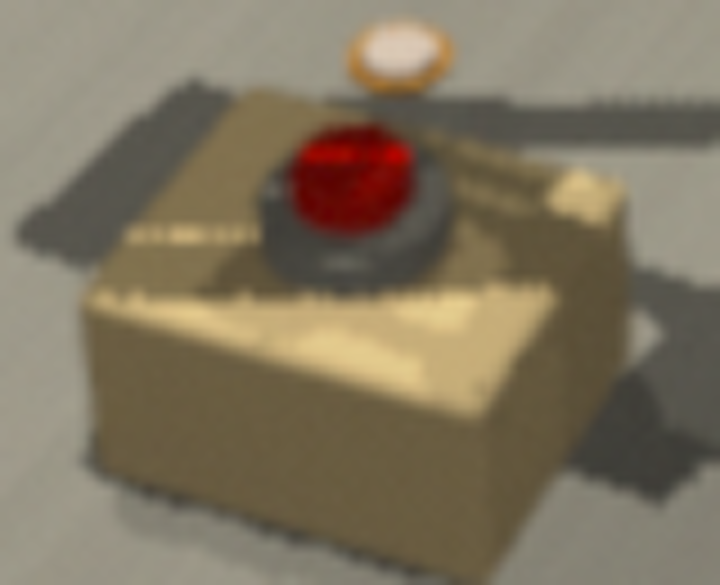

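View pics/s9.png

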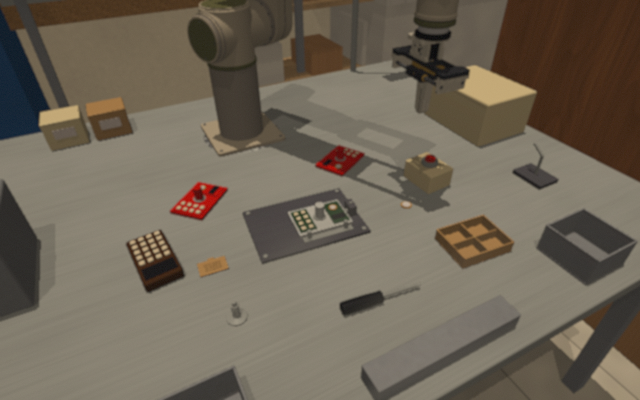

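```bash
python3 -c "
from plant import ticket
print(ticket.close_job())"
```

```text
the job is handed in; nothing more can be done
None
```

The pallet is home against both pins and the end stop, the button has been pressed and is back up, and the job is handed in at about 21 s.

- **Pallet:** I gripped the knob, turned the pallet about 0.05 rad into line and slid it onto the pins and the stop in sub-millimetre steps. The final press read about 10.6 N in total towards the pins, with almost no twisting moment, so the two pins shared it about evenly. Towards the stop it read about 9.8 N, of which roughly 3.4 N was sliding friction.
- **After release:** the wrist camera put the pallet centre at fixture (10.0, 35.0) mm, with its yaw matching the fixture's to within about 0.005 rad. The knob's top on its own measured (10.7, 34.9) mm, 0.7 mm off in x, which is within the camera's calibration error.
- **Button:** I pressed it with the closed fingertips until it reached a hard stop. The force rose steadily to about 5 N and then jumped to about 11 N. I could not read the button's travel directly. That it went fully down rests on those forces, an estimated travel of about 6 mm, and the fingers stopping above the collar.
- **Last pictures:** the button's red cap is back where it started to within half a pixel. The other things on the bench appear unmoved in the last scene picture, and the arm is clear of everything.

I did not re-measure the pallet after pressing the button. The last scene picture still shows it at the pins and the stop.

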